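Clamp the printing block in the jig

ROBOT

A 7-joint arm with a two-finger parallel gripper is mounted at the origin on a cart in front of the work surface, level with it; the furniture and walls round the work are solid. World frame = base frame: x ahead of the robot, y to its left, z up, the work surface at z = 0. Lengths are in m, angles in rad, forces in N, time in s.
With the tool pointing down it reaches from about 0.35 to 0.775 m from the base axis. Payload 3.1 kg.
Tool frame: the origin (TCP) lies midway between the tips of the shut fingers; the grasp point (between the pads) lies 19 mm behind it (arm.hold_point_z is the distance from the TCP to the grasp point, in m); z points along the fingers, y is the line along which they close (so a half turn about z gives the same grasp; the last joint's range is limited). The gripper opens to 85 mm and grips with 20 to 120 N. Pads are 22 mm wide; open, the fingers measure 114 mm over their backs; the gripper's body (76 mm by 85 mm) begins 54 mm behind the grasp point. The pads swing forward as they close: fully open they stand 13 mm farther back than shut.
Start: joints at [1.069, 0.311, 0.014, 1.512, -0.004, 1.319, -0.027], TCP at [0.244, -0.493, 0.199] pointing down, gripper open.
Joint ranges: [-2.7, 2.7], [-0.3, 1.91], [-1.27, 1.3], [0.12, 2.57], [-1.44, 4.58], [0.2, 2.03], [-3.05, 3.05]. Speed limits (rad/s): [2.79, 2.79, 3.14, 3.14, 3.14, 3.14, 3.14].

INTERFACE

Orientations are given as a unit quaternion [x, y, z, w].
In Python, from workcell import arm gives the robot as it stands.
- The arm moves only by the shell command python3 -m pendant 'ROWS' [FORCE]. ROWS is JSON, a list of rows, each a list of 5 numbers: the shift along the tool's x, y, z in cm, then the turn about the tool's z in rad, then the closure, from 0 (fully open) to 1 (shut). A call has 1 to 10 rows; each row shifts and turns the commanded pose from where the row before left it, along the tool's axes as they then stand; what a row does not reach is not made up. A row lasts 1/12 s, in which the tool goes at most 41.7 mm and 7.16 degrees, less where a joint would pass 70% of its speed; a pose out of reach is approached as far as the arm can. A call with a gripper value outside its range is refused whole. The fingers move at their own pace and stop on an object; FORCE is the grip in N (left out, the last holds). Time passes only in rows, so rows that do not move let the fingers close. It gives the time, the measured TCP pose, the force, the opening and the grip force at its end, in the units of the state.
- arm.sense(): the state, without advancing time (a new reading comes with each control period).
- arm.snapshot(name): name is "scene" or "top" or "wrist"; returns the picture (420x560x3 uint8, red, green, blue); there is no depth.
- arm.calibration(name): a dict with "fov_y" (degrees; the focal length in pixels is half the picture's height over the tangent of half this angle, whatever the lens; pixels are square), "cx", "cy" (the principal point, pixels), "T" (4x4, takes a point from camera to world coordinates). Camera axes: x right, y up, looking along -z (the intrinsics and any distortion apply to the point x, -y, -z); pixel columns grow to the right and rows downward; lengths in m; the calibration is good to about 2 mm. The wrist camera is an equidistant fisheye: a pixel r from the principal point sees the ray r / f radians off the axis. A picture is of the moment at which its call begins: read the wrist's pose just before it. calibration takes no time and is no camera call; for the wrist camera it gives the pose at the moment of the call.
- arm.job_done(): hands the job in; it is judged then, once.
The state is a dict: "clock": time; "joints": joint angles; "joint_velocities": joint speeds; "tau": joint torques, N m; "tool_pos": TCP position; "tcp_rot": TCP orientation; "force": force on the tool from outside, world axes, zero at the start; "moment": the same for the moment, N m; "finger_gap": opening from 0.0 (shut) to 1.0 (fully open); "gripper_force": force on a finger pad.
Only numpy, scipy, OpenCV 4.12 (cv2) and the standard library are available. Lean on these libraries where they do the work, as an engineer would, in place of code of your own. Each camera call takes 0.05 s, during which the arm holds its last target. There are 200 camera calls.

TASK

Secure the carved printing block in the jig for inking: take the sliding stop of the bay in which the block lies, slide it along the rail up against the block so that the block is held snugly between it and the middle fence, then lock it there by turning its black wing knob clockwise until it lies along the rail. Leave the other stop where it is, with its knob loose.

Things in the scene. Friction and masses are not known exactly. Their poses are not given: they have to be found in the camera images.
- jig: Printing jig fixed to the table, sizes in mm: plywood bed 150 (x) by 400 (y), 12 thick. Origin: centre of its underside; x away from the robot, y (left) along the rail, z up. Aluminium rail along y at x = +50. Fence 12 thick, top at 30, across the bed at y = 0 parts left (+y) and right (-y) bays, each with a grey stop sliding on the rail, its knob axis 131 to 171 from y = 0 at the start.
- block_center (a point): Loose printing block, pale wood with grey carved top, 70 (x) by 80 (y, along the rail) by 22 mm high, 0.2 kg; point: its centre, half-way up. Lies flat on the bed in one bay, within 10 mm of the fence; a small white cup stands in the other. The stop pushes it to the fence easily (about 2 N); tight there, the knob axis is 92 mm from the jig's y = 0.
- left_knob (a point): left (+y) stop's knob: black wing bar 50 long, 12 thick, 32 high. Point: on its vertical axis, 68 above table, 10 below the bar's top; 28 free below it. x along bar. Loose: bar about square to the rail (start 11-29 deg clockwise of it); turned clockwise from above to its end stop (along the rail): locked; stays put, under 0.2 N m. Grip it to slide the stop too (2 N when loose). Face of stop's arm: 6 nearer the fence.
- right_knob (a point): right (-y) stop's knob: black wing bar 50 long, 12 thick, 32 high. Point: on its vertical axis, 68 above table, 10 below the bar's top; 28 free below it. x along bar. Loose: bar about square to the rail (start 11-29 deg clockwise of it); turned clockwise from above to its end stop (along the rail): locked; stays put, under 0.2 N m. Grip it to slide the stop too (2 N when loose). Face of stop's arm: 6 nearer the fence.

How it is judged:
By the outcome, as a careful person would: the job done as asked, in the order asked, and still so for the second after the job is handed in, with the robot touching nothing.
It also fails if it takes over 32 s, if anything falls off the work surface, if the arm or the gripper's body presses on something with over 40 N, if the wrist force passes 120 N, or if a joint passes its speed limit or range.

## Working session

There is one attempt and no reset: what is moved stays moved. The work goes in short steps, Python scripts to look and compute and a shell command to move; the robot and the scene stay as the last step left them, time stands still between calls to the robot, and variables do not carry over. Pictures are saved under pics/ and viewed, at most 10 in all, crops included, and the job is handed in when it is done.

```bash
mkdir -p pics; python3 - <<'E'
from workcell import arm
import cv2,numpy as np
s=arm.sense();print({k:np.round(v,3) for k,v in s.items()})
for n in("scene","top"):
    c=arm.calibration(n);print(n,c["fov_y"],c["cx"],c["cy"],np.round(c["T"],4).tolist(),[k for k in c])
    cv2.imwrite(f"pics/{n}0.png",arm.snapshot(n)[:,:,::-1])
E
```

```text
{'clock': np.float64(0.0), 'joints': array([ 1.069,  0.312,  0.014,  1.513, -0.004,  1.319, -0.027]), 'joint_velocities': array([ 0.   , -0.   ,  0.   ,  0.001, -0.001,  0.001,  0.001]), 'tau': array([-0.0000e+00, -3.7991e+01,  1.4600e-01, -2.3059e+01,  1.2000e-02,
        1.4000e-02, -0.0000e+00]), 'tool_pos': array([ 0.244, -0.492,  0.198]), 'tcp_rot': array([ 0.974,  0.228, -0.   , -0.001]), 'force': array([ 0.374,  0.466, -0.346]), 'moment': array([-0.025,  0.006,  0.029]), 'gripper_force': np.float64(0.0), 'finger_gap': np.float64(1.002)}
scene 42.783661557240876 283.5414625558542 204.0551113827574 [[-0.777, 0.3919, -0.4926, 0.0452], [-0.6294, -0.4914, 0.602, 0.6787], [-0.0062, 0.7778, 0.6285, 0.7286], [0.0, 0.0, 0.0, 1.0]] ['fov_y', 'cx', 'cy', 'T']
top 55.44621913547038 277.04942201357704 202.10556565879068 [[0.0227, 0.9988, -0.0433, 0.5344], [-0.9994, 0.0238, 0.0249, 0.032], [0.0259, 0.0427, 0.9988, 0.9167], [0.0, 0.0, 0.0, 1.0]] ['fov_y', 'cx', 'cy', 'T']
```

View pics/top0.png

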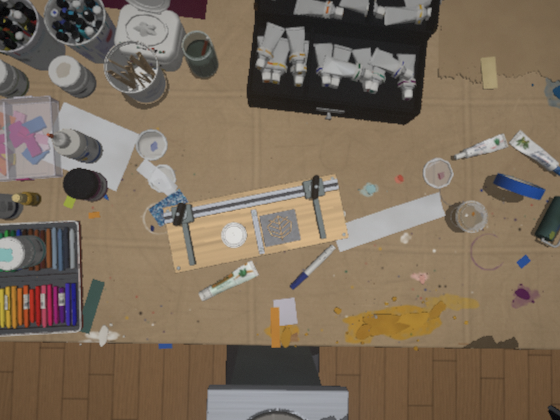

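View pics/scene0.png

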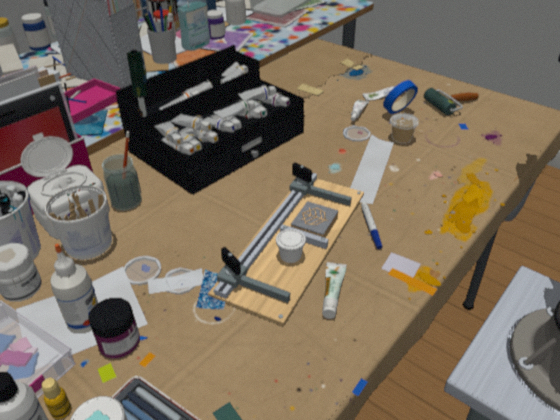

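The top view shows the block (280,228) in the right bay with the right knob near (315,188); the cup (233,234) is in the left bay. The scene view agrees. I'll zoom in to measure.

```bash
cat > h.py <<'E'
import numpy as np
from workcell import arm
def ray(n,u,v,z,c=None):
    c=c or arm.calibration(n); f=210/np.tan(np.radians(c["fov_y"])/2); T=np.array(c["T"])
    x,y=u-c["cx"],v-c["cy"]
    if n=="wrist":
        r=np.hypot(x,y);t=r/f;d=np.array([np.sin(t)*x/r,-np.sin(t)*y/r,-np.cos(t)])
    else: d=np.array([x/f,-y/f,-1])
    d=T[:3,:3]@d;p=T[:3,3]
    return p+d*(z-p[2])/d[2]
E
python3 - <<'E'
import cv2
a=cv2.imread("pics/top0.png")[165:275,155:355]
cv2.imwrite("pics/topc.png",cv2.resize(a,None,fx=4,fy=4,interpolation=cv2.INTER_CUBIC))
b=cv2.imread("pics/scene0.png")[155:225,270:370]
cv2.imwrite("pics/scenec.png",cv2.resize(b,None,fx=7,fy=7,interpolation=cv2.INTER_CUBIC))
E
```

```text
(no output)
```

View pics/topc.png

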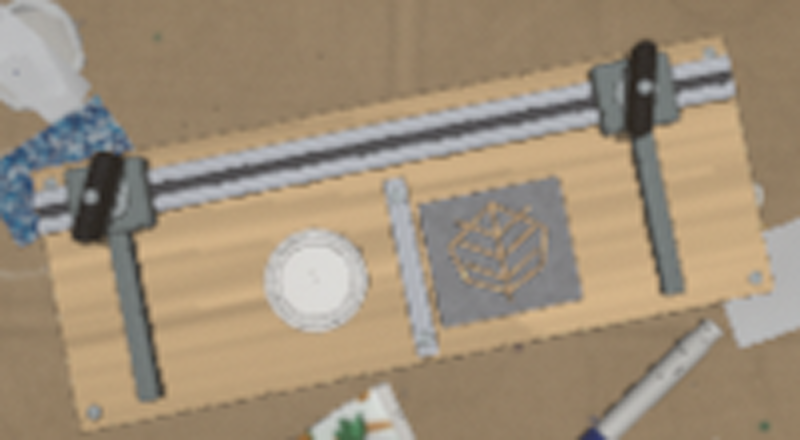

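View pics/scenec.png

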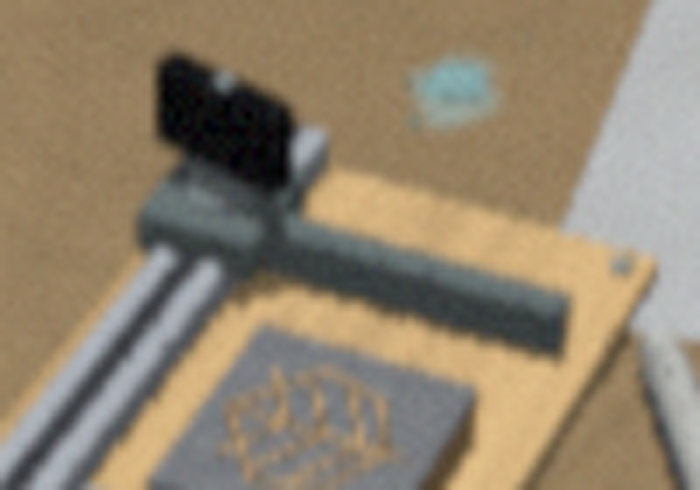

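The crop shows the right knob's centre dot at crop (645,88), with bar ends at about (648,45) and (637,132). The bed corners are at about (33,172), (722,40), (773,290) and (82,432), and the fence runs (396,185) to (428,350).

```bash
python3 - <<'E'
from h import *
P=lambda u,v,z:ray("top",155+(u+.5)/4-.5,165+(v+.5)/4-.5,z)
C=[P(*q,.012) for q in((33,172),(722,40),(773,290),(82,432))]
M=np.array([[75,200],[75,-200],[-75,-200],[-75,200]])/1000
A=np.array(C)[:,:2];m=A.mean(0);B=A-m
th=np.arctan2((M[:,0]*B[:,1]-M[:,1]*B[:,0]).sum(),(M*B).sum())
R=np.array([[np.cos(th),-np.sin(th)],[np.sin(th),np.cos(th)]])
print("jig",m,np.degrees(th),(B@R-M)*1000)
J=lambda p:(R.T@(p[:2]-m)*1000).round(1)
k=P(645,88,.078);a=P(648,45,.078);b=P(637,132,.078)
print("knob",k,J(k),J(a),J(b))
k2=ray("scene",270+(224+.5)/7-.5,155+(80+.5)/7-.5,.078);print("scene knob",k2,J(k2))
print("fence",J(P(396,185,.03)),J(P(428,350,.03)))
print("block",[J(P(*q,.034)) for q in((420,203),(562,178),(581,297),(441,326))])
d=a-b;print("bar ang",np.degrees(np.arctan2(d[1],d[0])))
for yj in(-131,-150,-171,-92):print(yj,m+R@np.array([.05,yj/1000]))
s=arm.sense();from scipy.spatial.transform import Rotation as Q
r=Q.from_quat(s["tcp_rot"]).as_matrix();print(r.round(3))
E
```

```text
jig [0.52572593 0.05626729] 12.521883469786928 [[-0.90996527 -1.63387279]
 [-2.49449735  1.66759135]
 [ 2.48185289  1.72513412]
 [ 0.92260973 -1.75885268]]
knob [ 0.60537433 -0.07005894  0.078     ] [  50.4 -140.6] [  72.4 -146.7] [  28.4 -131.8]
scene knob [ 0.60597914 -0.0678619   0.078     ] [  51.4 -138.6]
fence [26.9 -0.7] [-65.9  -0.5]
block [array([ 14.5, -11.9]), array([ 12.8, -91.5]), array([-53.6, -88.9]), array([-54.1, -10.2])]
bar ang -6.133692263485153
-131 [ 0.60293903 -0.06077603]
-150 [ 0.60705847 -0.07932408]
-171 [ 0.61161153 -0.09982456]
-92 [ 0.59448334 -0.02270371]
[[ 0.896  0.444 -0.001]
 [ 0.444 -0.896  0.002]
 [-0.    -0.002 -1.   ]]
```

```bash
python3 -m pendant '[[2.5,-1.1,0,0,0],[2.5,-1.1,0,0,0],[2.5,-1.1,0,0,0],[2.5,-1.1,0,0,0],[2.5,-1.1,0,0,0],[2.5,-1.1,0,0,0],[2.5,-1.1,0,0,0],[2.5,-1.1,0,0,0],[2.5,-1.1,0,0,0],[2.5,-1.1,0,0,0]]'
python3 -m pendant '[[2.5,-1.1,0,0,0],[2.5,-1.1,0,0,0],[2.5,-1.1,0,0,0],[2.5,-1.1,0,0,0],[2.5,-1.1,0,0,0],[2.5,-1.1,0,0,0],[2.5,-1.1,0,0,0],[2.5,-1.1,0,0,0],[2.5,-1.1,0,0,0],[1.2,-0.5,0,0,0]]'
python3 -m pendant '[[0,0,0,0.113,0],[0,0,0,0.113,0],[0,0,0,0.113,0],[0,0,0,0.113,0],[0,0,0,0.113,0],[0,0,0,0,0.2],[0,0,0,0,0.2],[0,0,0,0,0.2]]'
python3 - <<'E'
from h import *
import cv2
from scipy.spatial.transform import Rotation as Q
s=arm.sense();r=Q.from_quat(s["tcp_rot"]).as_matrix();print(s["tool_pos"],r.round(3),s["joints"].round(2) if hasattr(s["joints"],'round') else s["joints"])
d=np.array([.6055,-.069,.049])-s["tool_pos"];print("tool delta cm",(r.T@d*100).round(2),"ang",np.degrees(np.arctan2(r[1,0],r[0,0])))
c=arm.calibration("wrist");np.save("c1.npy",c)
cv2.imwrite("pics/w1.png",arm.snapshot("wrist")[:,:,::-1])
E
```

```text
clock: 0.93
tool_pos: [0.4196, -0.282, 0.1981]
tcp_rot: [0.974, 0.228, -0.0, -0.0]
force: [0.4, 0.3, 0.0]
finger_gap: 1.006
gripper_force: 0.0
clock: 1.77
tool_pos: [0.5869, -0.0802, 0.1978]
tcp_rot: [0.973, 0.23, 0.0, -0.002]
force: [-0.5, 0.7, -0.3]
finger_gap: 1.0
gripper_force: 0.0
clock: 2.43
tool_pos: [0.5852, -0.0854, 0.1984]
tcp_rot: [0.999, -0.052, -0.0, 0.0]
force: [0.0, -0.3, -1.1]
finger_gap: 0.797
gripper_force: 0.0
[ 0.5851917  -0.08539981  0.19836438] [[ 0.995 -0.103 -0.001]
 [-0.103 -0.995 -0.   ]
 [-0.001  0.    -1.   ]] [ 0.24  0.41 -0.17  1.39  0.07  1.36 -1.61]
tool delta cm [ 1.86 -1.85 14.93] ang -5.9147478911934215
```

View pics/w1.png

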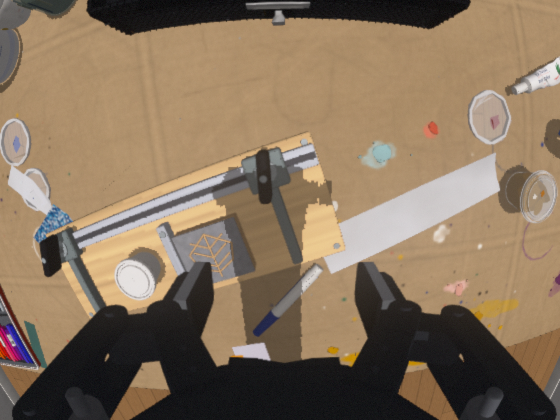

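The wrist view shows the knob bar near (264,175), with the stop's arm running to (297,260). Joint 7 would come close to its limit when turning clockwise, so I'll make a half turn the other way first.

```bash
python3 -m pendant '[[0,0,0,-0.121,0.2],[0,0,0,-0.121,0.2],[0,0,0,-0.121,0.2],[0,0,0,-0.121,0.2],[0,0,0,-0.121,0.2],[0,0,0,-0.121,0.2],[0,0,0,-0.121,0.2],[0,0,0,-0.121,0.2],[0,0,0,-0.121,0.2],[0,0,0,-0.121,0.2]]' >/dev/null
python3 -m pendant '[[0,0,0,-0.121,0.2],[0,0,0,-0.121,0.2],[0,0,0,-0.121,0.2],[0,0,0,-0.121,0.2],[0,0,0,-0.121,0.2],[0,0,0,-0.121,0.2],[0,0,0,-0.121,0.2],[0,0,0,-0.121,0.2],[0,0,0,-0.121,0.2],[0,0,0,-0.121,0.2]]'>/dev/null
python3 -m pendant '[[-0.8,0.8,1.5,-0.121,0.2],[-0.8,0.8,1.5,-0.121,0.2],[0,0,1.5,-0.121,0.2],[0,0,1,-0.121,0.2],[0,0,0,-0.121,0.2],[0,0,0,-0.121,0.2],[0,0,0,0,0.2],[0,0,0,0,0.2]]'
python3 - <<'E'
from h import *
import cv2
from scipy.spatial.transform import Rotation as Q
s=arm.sense();r=Q.from_quat(s["tcp_rot"]).as_matrix();print(s["tool_pos"],s["joints"])
d=np.array([.6055,-.069,.049])-s["tool_pos"];print("tool delta cm",(r.T@d*100).round(2),"ang",np.degrees(np.arctan2(r[1,0],r[0,0])))
c=arm.calibration("wrist");np.save("c1.npy",c)
im=arm.snapshot("wrist")[:,:,::-1].copy();cv2.imwrite("pics/w2.png",im)
# where the estimate projects
T=np.array(c["T"]);f=210/np.tan(np.radians(c["fov_y"])/2)
for z in(.078,.049):
  p=T[:3,:3].T@(np.array([.6055,-.069,z])-T[:3,3]);t=np.arctan2(np.hypot(p[0],p[1]),-p[2]);h=np.hypot(p[0],p[1])
  print(c["cx"]+f*t*p[0]/h,c["cy"]-f*t*p[1]/h)
E
```

```text
clock: 4.82
tool_pos: [0.6081, -0.0849, 0.1435]
tcp_rot: [0.052, 0.999, 0.0, -0.0]
force: [-0.5, 0.3, 0.8]
finger_gap: 0.801
gripper_force: 0.0
[ 0.60808343 -0.08485481  0.14351448] [ 0.59197514  0.58838727 -0.76709046  1.3893576   0.40793629  1.32544521
  1.27879167]
tool delta cm [0.42 1.55 9.45] ang 174.07283671379355
301.9370618950607 210.00902455896363
300.0888982568776 200.72924539194665
```

View pics/w2.png

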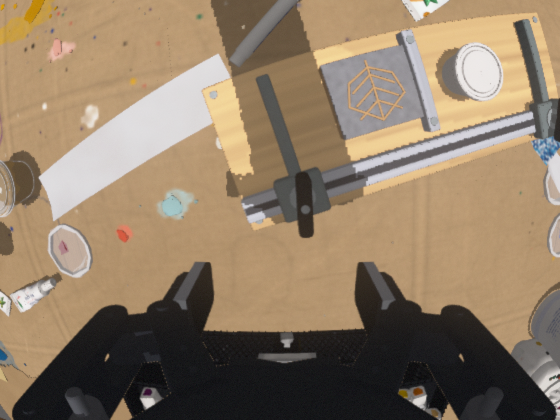

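The wrist view shows the knob's centre dot at (305.5,209.5), against a prediction of (302,210). The top of the bar runs from (304,176) to (306,236).

```bash
python3 - <<'E'
from h import *
from scipy.spatial.transform import Rotation as Q
c=np.load("c1.npy",allow_pickle=True).item()
k=ray("wrist",305.5,209.5,.078,c);a=ray("wrist",304,176,.078,c);b=ray("wrist",306,236,.078,c)
print(k,a,b,np.degrees(np.arctan2(*(b-a)[1::-1])))
s=arm.sense();r=Q.from_quat(s["tcp_rot"]).as_matrix()
print((r.T@(np.r_[k[:2],.049]-s["tool_pos"])*100).round(2))
E
```

```text
[ 0.60537608 -0.06621419  0.078     ] [ 0.57907567 -0.0650625   0.078     ] [ 0.62723374 -0.06763067  0.078     ] -3.052580969613958
[0.47 1.82 9.47]
```

```bash
python3 -m pendant '[[0.45,1.7,0,0,0.4],[0,0,1.5,0,0.4],[0,0,1.5,0,0.4],[0,0,1.5,0,0.4],[0,0,1.5,0,0.4],[0,0,1.5,0,0.4],[0,0,1.5,0,0.4],[0,0,0.5,0,0.4],[0,0,0,0,0.4],[0,0,0,0,0.4]]' 40
python3 -m pendant '[[0,0,0,0,1],[0,0,0,0,1],[0,0,0,0,1],[0,0,0,0,1],[0,0,0,0,1],[0,0,0,0,1],[0,0,0,0,1],[0,0,0,0,1]]' 40
```

```text
clock: 5.7
tool_pos: [0.6057, -0.0672, 0.0491]
tcp_rot: [0.051, 0.999, -0.0, 0.0]
force: [0.2, 0.7, 0.3]
finger_gap: 0.598
gripper_force: 0.0
clock: 6.37
tool_pos: [0.6053, -0.0672, 0.0486]
tcp_rot: [0.05, 0.999, -0.0, -0.0]
force: [0.3, 0.3, -0.7]
finger_gap: 0.001
gripper_force: 0.0
```

The fingers shut without meeting the bar, so I'll look.

```bash
python3 - <<'E'
from h import *
import cv2
a=arm.snapshot("wrist")[:,:,::-1][130:420,140:420];b=arm.snapshot("scene")[:,:,::-1][120:260,230:380]
cv2.imwrite("pics/m3.png",np.hstack([cv2.resize(a,(390,404)),cv2.resize(b,(410,404),interpolation=cv2.INTER_CUBIC)]))
E
```

```text
(no output)
```

View pics/m3.png

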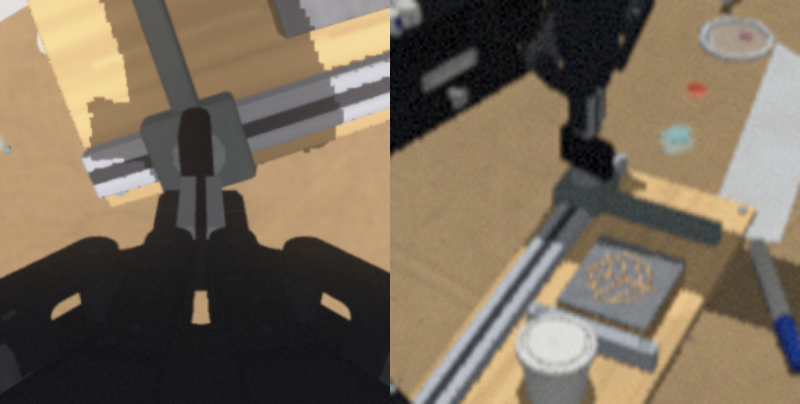

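```bash
python3 - <<'E'
from h import *
from scipy.spatial.transform import Rotation as Q
s=arm.sense();R=Q.from_quat(s["tcp_rot"]).as_matrix();t=np.array(s["tool_pos"]);print(t,s["finger_gap"],s["force"])
def proj(n,P):
    c=arm.calibration(n);T=np.array(c["T"]);f=210/np.tan(np.radians(c["fov_y"])/2);p=T[:3,:3].T@(P-T[:3,3]);h=np.hypot(p[0],p[1])
    q=f*np.arctan2(h,-p[2])/h if n=="wrist" else f/-p[2]
    return np.array([c["cx"]+q*p[0],c["cy"]-q*p[1]])
k=np.array([.6055,-.0675,.078]);d=.025*np.array([np.cos(-.08),np.sin(-.08),0])
for nm,P in dict(dot=k,near=k-d,far=k+d,axis40=k-[0,0,.038],tcp=t,hold=t-R[:,2]*.019,back=t-R[:,2]*.04).items():
    w=proj("wrist",P);g=proj("scene",P)
    print(nm,"w",w.round(),"mosaic",((w-[140,130])*[390/280,404/290]).round(),"scene",((g-[230,120])*[410/150,404/140]+[390,0]).round())
E
```

```text
[ 0.60531454 -0.06716494  0.04854432] 0.004991562824328174 [-0.17129145 -1.0088249   0.15604365]
dot w [280. 271.] mosaic [196. 196.] scene [586. 133.]
near w [279. 223.] mosaic [194. 130.] scene [610. 147.]
far w [282. 312.] mosaic [197. 253.] scene [562. 120.]
axis40 w [281. 243.] mosaic [196. 157.] scene [585. 175.]
tcp w [281. 248.] mosaic [197. 164.] scene [585. 166.]
hold w [281. 261.] mosaic [197. 183.] scene [586. 145.]
back w [281. 280.] mosaic [196. 209.] scene [586. 122.]
```

```bash
python3 - <<'E'
from h import *
import cv2
a=arm.snapshot("wrist")[:,:,::-1][200:300,230:330];b=arm.snapshot("scene")[:,:,::-1][140:200,275:335]
g=lambda i:np.uint8(255*(i/255.)**.45)
s=arm.sense();print(s["finger_gap"],s["gripper_force"],s["clock"])
cv2.imwrite("pics/m4.png",np.hstack([cv2.resize(g(a),(400,400)),cv2.resize(g(b),(400,400),interpolation=cv2.INTER_CUBIC)]))
E
```

```text
0.0019622220988597945 0.0 6.5667
```

View pics/m4.png

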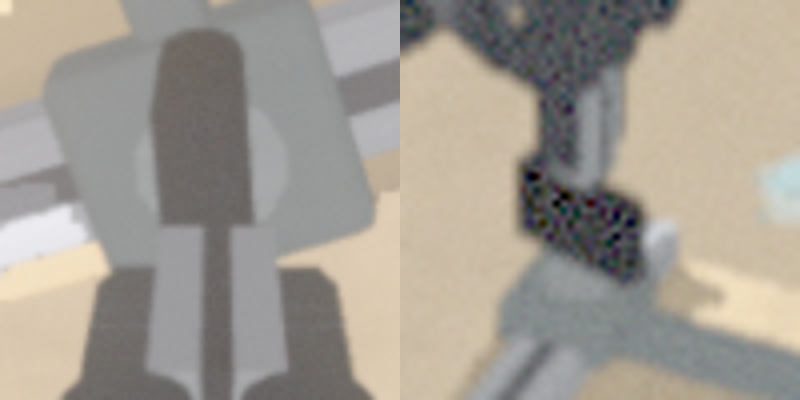

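The view shows the shut pads sitting inside the rendered bar, with no force reported. I'll open, then close again in small steps and watch the gap.

```bash
python3 -m pendant '[[0,0,0,0,0.5],[0,0,0,0,0.5],[0,0,0,0,0.5]]' 20
python3 -m pendant '[[0,0,0,0,0.7],[0,0,0,0,0.75],[0,0,0,0,0.8],[0,0,0,0,0.82]]' 20
python3 -m pendant '[[0,0,0,0,0.84],[0,0,0,0,0.86],[0,0,0,0,0.88],[0,0,0,0,0.9]]' 20
```

```text
clock: 6.82
tool_pos: [0.6054, -0.0672, 0.0486]
tcp_rot: [0.05, 0.999, -0.0, 0.0]
force: [0.3, 0.5, -0.7]
finger_gap: 0.418
gripper_force: 0.0
clock: 7.15
tool_pos: [0.6054, -0.0671, 0.0486]
tcp_rot: [0.05, 0.999, -0.0, 0.0]
force: [-0.5, 0.4, 0.6]
finger_gap: 0.179
gripper_force: 0.0
clock: 7.48
tool_pos: [0.6053, -0.0672, 0.0486]
tcp_rot: [0.05, 0.999, 0.0, -0.0]
force: [0.2, -0.3, -0.1]
finger_gap: 0.101
gripper_force: 0.0
```

```bash
python3 - <<'E'
from h import *
print(arm.hold_point_z,[a for a in dir(arm) if a[0]!="_"])
s=arm.sense();print(s["tool_pos"])
# pad tip bottom-centre in scene (raw px) & wrist; intersect near tool axis
for z in(.04,.05,.06,.07,.08,.09): print(z,ray("scene",302.7,167.5,z).round(3)[:2],ray("wrist",284,256,z).round(3)[:2])
T=np.array(arm.calibration("wrist")["T"]);print(T[:3,3],T[:3,2])
E
```

```text
0.0187 ['IKError', 'calibration', 'hold_point_z', 'job_done', 'sense', 'snapshot']
[ 0.60533579 -0.06715763  0.0485768 ]
0.04 [ 0.633 -0.108] [ 0.615 -0.067]
0.05 [ 0.625 -0.097] [ 0.61  -0.066]
0.06 [ 0.616 -0.086] [ 0.606 -0.066]
0.07 [ 0.608 -0.074] [ 0.601 -0.065]
0.08 [ 0.599 -0.063] [ 0.597 -0.065]
0.09 [ 0.591 -0.051] [ 0.592 -0.064]
[ 0.53240863 -0.05855757  0.22481536] [-0.28482559  0.02803456  0.95816932]
```

```bash
python3 - <<'E'
from h import *
c=np.load("c1.npy",allow_pickle=True).item()
for z in(.13,.14,.15,.16,.17,.18,.19):
    a,b=ray("wrist",212,264,z,c),ray("wrist",357,264,z,c);print(z,np.linalg.norm(a-b).round(4),((a+b)/2).round(3))
import cv2
im=cv2.imread("pics/w2.png");print(im[255:275,205].sum(1),im[255:275,195].sum(1)); print(im[268,200:220].sum(1),im[285,200:220].sum(1))
E
```

```text
0.13 0.095 [ 0.626 -0.085  0.13 ]
0.14 0.09 [ 0.621 -0.084  0.14 ]
0.15 0.085 [ 0.616 -0.084  0.15 ]
0.16 0.08 [ 0.612 -0.083  0.16 ]
0.17 0.075 [ 0.607 -0.083  0.17 ]
0.18 0.07 [ 0.602 -0.083  0.18 ]
0.19 0.065 [ 0.597 -0.082  0.19 ]
[432 427 421 428 431 429 413 245 150 142 124 134 128 127 137 126 124 126
 125 128] [440 441 438 439 442 438 389 292 274 266 260 260 262 265 265 261 261 259
 261 264]
[257 251 178 137 124 127 130 125 118 129 150 260 405 438 446 446 446 449
 444 442] [108 108 123 114 110 116 106 116 115 124 116 118 169 316 425 433 435 430
 429 433]
```

Triangulating the fingertips in both the wrist and scene views puts the real tips about 30 mm behind the reported TCP. The fingers therefore closed just above the bar. I'll open, go down in guarded steps and grip again.

```bash
python3 -m pendant '[[0,0,0,0,0.5],[0,0,0,0,0.5],[0,0,0,0,0.5],[0,0,0.8,0,0.5],[0,0,0.7,0,0.5]]' 30
python3 -m pendant '[[0,0,0.4,0,0.5],[0,0,0.4,0,0.5],[0,0,0.3,0,0.5]]' 30
python3 -m pendant '[[0,0,0,0,1],[0,0,0,0,1],[0,0,0,0,1],[0,0,0,0,1],[0,0,0,0,1]]' 30
```

```text
clock: 7.9
tool_pos: [0.6056, -0.0672, 0.0333]
tcp_rot: [0.05, 0.999, -0.0, 0.0]
force: [-0.8, -1.2, 0.3]
finger_gap: 0.496
gripper_force: 0.0
clock: 8.15
tool_pos: [0.6048, -0.0672, 0.0215]
tcp_rot: [0.05, 0.999, 0.0, -0.001]
force: [-0.8, 0.8, 0.5]
finger_gap: 0.507
gripper_force: 0.0
clock: 8.57
tool_pos: [0.6055, -0.0673, 0.0227]
tcp_rot: [0.05, 0.999, -0.0, 0.0]
force: [-0.3, -0.3, -1.7]
finger_gap: 0.134
gripper_force: 33.7
```

```bash
python3 -m pendant '[[0.2,0.6,0,0,1],[0.2,0.6,0,0,1],[0.2,0.6,0,0,1],[0.2,0.6,0,0,1],[0.2,0.6,0,0,1],[0.2,0.6,0,0,1],[0,0,0,0,1]]'
python3 -m pendant '[[0.06,0.19,0,0,1],[0,0,0,0,1]]'
python3 -m pendant '[[0.06,0.19,0,0,1],[0,0,0,0,1]]'
python3 - <<'E'
from h import *
m=np.array([.5257,.0563]);th=np.radians(12.52);s=arm.sense()
d=np.array(s["tool_pos"])[:2]-m;c,q=np.cos(th),np.sin(th);print(c*d[0]+q*d[1],-q*d[0]+c*d[1],"F along rail",-q*s["force"][0]+c*s["force"][1])
E
```

```text
clock: 9.15
tool_pos: [0.5964, -0.0269, 0.0227]
tcp_rot: [0.049, 0.999, 0.001, -0.0]
force: [-0.4, 2.4, -1.5]
finger_gap: 0.128
gripper_force: 33.6
clock: 9.32
tool_pos: [0.5964, -0.027, 0.0227]
tcp_rot: [0.05, 0.999, 0.0, -0.0]
force: [-0.4, 0.7, -0.6]
finger_gap: 0.134
gripper_force: 33.8
clock: 9.48
tool_pos: [0.5963, -0.0263, 0.0227]
tcp_rot: [0.05, 0.999, -0.0, 0.0]
force: [0.8, -0.2, -0.2]
finger_gap: 0.135
gripper_force: 33.8
0.05100647175951721 -0.09598281527745597 F along rail -0.34472768966270445
```

```bash
for i in 1; do python3 -m pendant '[[0.05,0.14,0,0,1],[0,0,0,0,1],[0,0,0,0,1]]'
python3 -m pendant '[[0.05,0.14,0,0,1],[0,0,0,0,1],[0,0,0,0,1]]'
python3 -m pendant '[[0.05,0.14,0,0,1],[0,0,0,0,1],[0,0,0,0,1]]'; done | grep -v -e finger -e rot
```

```text
clock: 9.73
tool_pos: [0.596, -0.0252, 0.0227]
force: [0.8, -0.8, 0.4]
gripper_force: 33.8
clock: 9.98
tool_pos: [0.5957, -0.0237, 0.0227]
force: [1.6, -2.0, 0.9]
gripper_force: 33.8
clock: 10.23
tool_pos: [0.5953, -0.0221, 0.0227]
force: [0.7, -2.1, 1.2]
gripper_force: 33.8
```

```bash
(python3 -m pendant '[[0.03,0.1,0,0,1],[0,0,0,0,1],[0,0,0,0,1]]'
python3 -m pendant '[[0.03,0.1,0,0,1],[0,0,0,0,1],[0,0,0,0,1]]'
python3 -m pendant '[[0.03,0.1,0,0,1],[0,0,0,0,1],[0,0,0,0,1]]') | grep -v -e finger -e rot
```

```text
clock: 10.48
tool_pos: [0.595, -0.0208, 0.0227]
force: [0.8, -2.7, 1.1]
gripper_force: 33.9
clock: 10.73
tool_pos: [0.5948, -0.0199, 0.0227]
force: [0.4, -2.5, 1.3]
gripper_force: 33.9
clock: 10.98
tool_pos: [0.5948, -0.0199, 0.0227]
force: [1.5, -4.2, 2.3]
gripper_force: 34.0
```

```bash
python3 -m pendant '[[0.04,0.13,0,0,1],[0,0,0,0,1],[0,0,0,0,1]]' | grep -v -e finger -e rot
python3 - <<'E'
from h import *
import cv2
a=arm.snapshot("top")[:,:,::-1][165:275,155:355]
b=arm.snapshot("wrist")[:,:,::-1]
cv2.imwrite("pics/m5.png",np.hstack([cv2.resize(a,(400,220),interpolation=cv2.INTER_CUBIC),cv2.resize(b,(293,220))]))
cv2.imwrite("pics/m5.png",cv2.resize(b[100:350,230:480],(600,600)))
E
```

```text
clock: 11.23
tool_pos: [0.5949, -0.0199, 0.0227]
force: [3.2, -6.3, 1.3]
gripper_force: 34.0
```

View pics/m5.png

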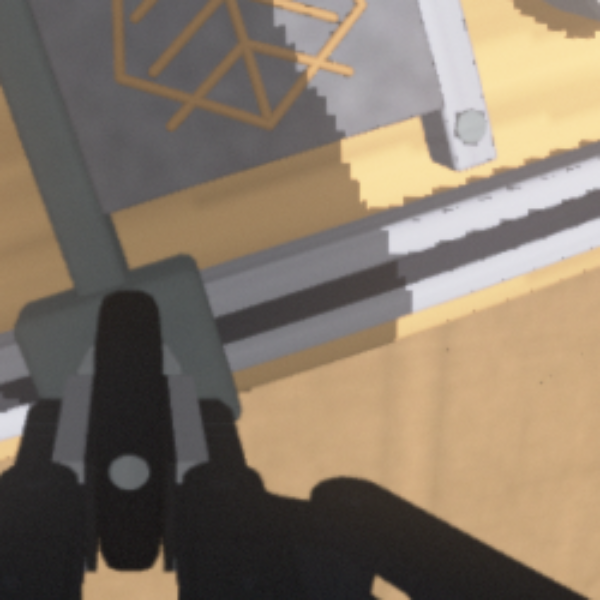

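The wrist view shows the stop's arm flush on the block and the block flush on the fence, with the bar held between the pads. I'll turn clockwise while keeping the light push.

```bash
python3 -m pendant '[[0,0,0,0.1,1],[0,0,0,0.1,1],[0,0,0,0.1,1],[0,0,0,0.1,1],[0,0,0,0,1]]'
python3 -m pendant '[[0,0,0,0.1,1],[0,0,0,0.1,1],[0,0,0,0.1,1],[0,0,0,0.1,1],[0,0,0,0,1]]'
```

```text
clock: 11.75
tool_pos: [0.5949, -0.0201, 0.0227]
tcp_rot: [0.25, 0.968, -0.001, 0.001]
force: [1.9, -5.7, 0.6]
finger_gap: 0.133
gripper_force: 33.9
clock: 12.17
tool_pos: [0.5948, -0.0202, 0.0227]
tcp_rot: [0.438, 0.899, -0.001, 0.001]
force: [1.6, -7.0, 1.2]
finger_gap: 0.131
gripper_force: 34.0
```

```bash
python3 -m pendant '[[0,0,0,0.1,1],[0,0,0,0.1,1],[0,0,0,0.1,1],[0,0,0,0.08,1],[0,0,0,0,1]]'
python3 - <<'E'
from h import *
s=arm.sense();q=s["tcp_rot"];print(np.degrees(2*np.arctan2(q[1],q[0])),s["moment"],s["joints"][6])
E
python3 -m pendant '[[0,0,0,0.06,1],[0,0,0,0.04,1],[0,0,0,0,1],[0,0,0,0,1]]'
python3 - <<'E'
from h import *
s=arm.sense();q=s["tcp_rot"];print(np.degrees(2*np.arctan2(q[1],q[0])),s["moment"],s["joints"][6])
E
```

```text
clock: 12.58
tool_pos: [0.5946, -0.0203, 0.0227]
tcp_rot: [0.599, 0.801, -0.001, 0.001]
force: [1.3, -7.1, 2.3]
finger_gap: 0.132
gripper_force: 34.1
106.35651935392909 [-1.37403573 -0.38660163 -0.01576886] 0.0606675118397901
clock: 12.92
tool_pos: [0.5946, -0.0203, 0.0227]
tcp_rot: [0.637, 0.771, -0.001, 0.001]
force: [1.9, -6.8, 1.8]
finger_gap: 0.133
gripper_force: 37.4
100.89874171357988 [-1.51804931 -0.27016796  0.44109645] -0.023658900194673795
```

```bash
python3 -m pendant '[[0,0,0,0.04,1],[0,0,0,0,1],[0,0,0,0,1]]'
python3 - <<'E'
from h import *
s=arm.sense();q=s["tcp_rot"];print(np.degrees(2*np.arctan2(q[1],q[0])),s["moment"])
E
python3 -m pendant '[[0,0,0,-0.04,1],[0,0,0,-0.02,1],[0,0,0,0,0.8],[0,0,0,0,0.6],[0,0,0,0,0.6],[0,0,0,0,0.6],[0,0,-1.5,0,0.6],[0,0,-1.5,0,0.6],[0,0,-2.5,0,0.6],[0,0,-3,0,0.6]]'
python3 -m pendant '[[0,0,-3,0,0.6],[-3,0,-1,0,0.6],[-4,0,0,0,0.6],[-4,0,0,0,0.6],[-4,0,0,0,0.6],[0,0,0,0,0.6],[0,0,0,0,0.6]]'
python3 - <<'E'
from h import *
import cv2
a=arm.snapshot("top")[:,:,::-1][165:275,155:355];b=arm.snapshot("scene")[:,:,::-1][140:290,205:375]
cv2.imwrite("pics/m6.png",np.vstack([cv2.resize(a,(560,300),interpolation=cv2.INTER_CUBIC),cv2.resize(b,(560,300),interpolation=cv2.INTER_CUBIC)]))
E
```

```text
clock: 13.17
tool_pos: [0.5946, -0.0203, 0.0228]
tcp_rot: [0.651, 0.759, -0.001, 0.002]
force: [1.8, -7.6, 3.0]
finger_gap: 0.132
gripper_force: 49.6
98.7420792852573 [-1.49513172 -0.22867065  0.97972457]
clock: 14.0
tool_pos: [0.5921, -0.0163, 0.1064]
tcp_rot: [0.629, 0.778, -0.001, -0.003]
force: [0.3, -0.2, -0.1]
finger_gap: 0.4
gripper_force: 0.0
clock: 14.58
tool_pos: [0.6249, -0.1682, 0.1464]
tcp_rot: [0.632, 0.775, -0.001, -0.0]
force: [0.1, 1.1, 0.2]
finger_gap: 0.4
gripper_force: 0.0
```

View pics/m6.png

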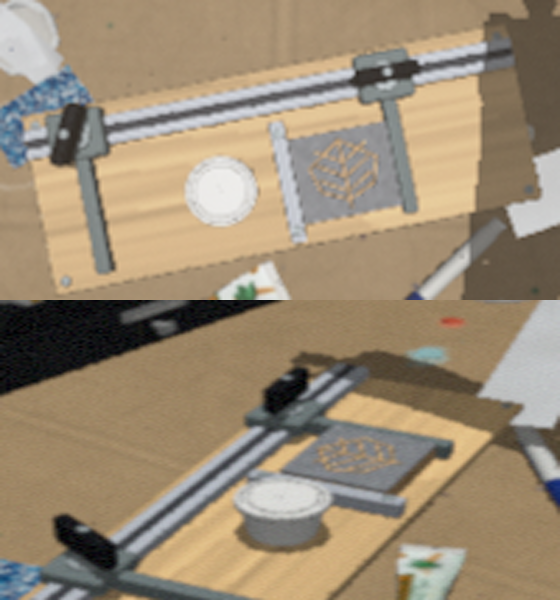

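```bash
python3 - <<'E'
from h import *
import cv2
im=arm.snapshot("top");g=im[:,:,:].max(2)
u0,v0=155+385/2.8,165+73/2.727;print(u0,v0)
y,x=np.mgrid[0:420,0:560]
m=((g<70)&(np.hypot(x-u0,y-v0)<15))
n,l,st,_=cv2.connectedComponentsWithStats(m.astype(np.uint8));i=1+st[1:,4].argmax()
P=np.array([ray("top",a,b,.078)[:2] for b,a in zip(*np.where(l==i))]);d=P-P.mean(0);w,V=np.linalg.eigh(d.T@d)
e=V[:,1]*np.sign(-V[1,1]);print(len(P),P.mean(0),np.sqrt(w/len(P)*12),"bar",np.degrees(np.arctan2(e[1],e[0])),"want -77.5")
np.set_printoptions(linewidth=200);print(g[182:202,280:306])
s=arm.sense();q=s["tcp_rot"];print("tool ang",np.degrees(2*np.arctan2(q[1],q[0])))
E
```

```text
292.5 191.76934360102678
107 [ 0.59329345 -0.01998232] [0.01121077 0.05322665] bar -76.91940770645793 want -77.5
[[168 165 167 168 168 162 158 163 173 182 172 170 174 175 182 179 178 169 156 176 200 209 210 210 211 212]
 [158 156 165 175 172 160 170 164 164 179 175 181 171 145 141 135 129 131 135 138 178 212 213 215 217 218]
 [174 174 173 171 164 155 180 162 132 134 129 130 131 134 139 142 143 142 142 134 163 210 209 201 206 208]
 [202 192 163 133 134 129 130 132 135 139 143 143 144 141 142 141 143 142 141 135 141 187 201 185 191 199]
 [189 140 131 135 141 145 144 143 143 142 143 143 143 138 139 141 142 142 137 126 117 145 178 183 199 214]
 [177 111 135 144 144 143 144 143 140 148 163 166 168 150 130 123 121 118 107  84  70  68  72  85 165 215]
 [177 105 132 144 143 143 142 142 137 149 166 164 161 143 102  74  70  58  54  55  55  56  58  56 124 175]
 [174 110 130 139 127 123 121 114 117 110  92  85 105 119  88  63  55  56  57  57  57  56  57  56  60  81]
 [182 140 105 108  87  75  70  60  56  56  57  88 155 181 142  81  58  58  57  58  57  56  57  57  63  82]
 [214 166  57  57  56  5
[... 481 characters left out ...]
 143 142 135 136 163 179 174]
 [109  88  77  65  65  83 101 103 107 147 191 201 197 201 195 170 149 142 142 142 142 139 127 142 163 162]
 [178 162 134  90 104 125 141 141 137 138 169 183 173 182 174 144 139 141 142 142 141 143 139 182 219 221]
 [211 210 175 113 132 141 141 141 142 142 146 139 133 137 140 140 141 141 142 140 138 136 135 184 223 224]
 [211 203 165 121 130 143 141 141 145 144 143 145 144 143 140 136 136 135 131 124 116 120 162 211 226 226]
 [187 188 158 113 121 140 143 143 144 136 132 136 136 132 125 119 115 111 112 141 166 176 206 225 226 226]
 [190 210 187 113 110 134 138 139 133 115 101 111 119 124 117 116 139 170 177 206 226 225 226 227 226 226]]
tool ang 102.20520601898079
```

```bash
python3 - <<'E'
from h import *
g=np.mean([arm.snapshot("top").max(2).astype(float) for _ in range(3)],0)
pts=[]
for u in range(283,302):
    if 290<=u<=296: continue
    w=np.clip(120-g[185:198,u],0,60); pts.append(ray("top",u,185+(w*np.arange(13)).sum()/w.sum(),.078)[:2])
P=np.array(pts);f=np.polyfit(P[:,1],P[:,0],1);print("bar",np.degrees(np.arctan2(-1,-f[0])),P.std(0),np.abs(P[:,0]-np.polyval(f,P[:,1])).max())
# rail: line of bed corners (long edges) for reference
Q=lambda u,v:ray("top",155+(u+.5)/4-.5,165+(v+.5)/4-.5,.012)
for a,b in(((33,172),(722,40)),((82,432),(773,290))):
    d=Q(*b)-Q(*a);print("edge",np.degrees(np.arctan2(d[1],d[0])))
E
```

```text
bar -77.43667426662188 [0.00311933 0.01396324] 0.0004335804570688717
edge -77.7069717172273
edge -77.25281014009394
```

The bar measures -77.4° against the rail's -77.5°, so it is locked along the rail. The robot is clear and the block is snug, so I'll hand in.

```bash
python3 -c "
from workcell import arm
print(arm.job_done())"
```

```text
the job is handed in; nothing more can be done
None
```

The right-bay stop holds the block snugly against the middle fence, and its knob is locked along the rail (bar within about 0.1° of it). The left stop was not touched, and I handed the job in at about 15 s of the 32 s allowed; no verdict came back.

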